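Refit the pulsator of a small foldable washer on its splined spindle and hold it home

ROBOT

A 6-joint arm with a two-finger parallel gripper is mounted at the origin on a cart in front of the work surface, level with it; the furniture and walls round the work are solid. World frame = base frame: x ahead of the robot, y to its left, z up, the work surface at z = 0. Lengths are in mm, angles in rad, forces in N, time in s.
With the tool pointing down it reaches from about 275 to 750 mm from the base axis. Payload 10.2 kg.
Tool frame: the origin (TCP) lies between the finger pads, 19 mm behind the fingertips; this is the grasp point; z points along the fingers, y is the direction in which the jaws open and shut (so a half turn about z gives the same grasp; the last joint's range is limited). The gripper opens to 85 mm and grips with 20 to 120 N. Pads are 22 mm wide; open, the fingers measure 114 mm over their backs; the gripper's body (76 mm by 85 mm) begins 54 mm behind the grasp point. The pads swing forward as they close: fully open they stand 13 mm farther back than shut.
Start: joints at [0.902, 0.313, 1.498, -0, 1.331, -0.223], TCP at [226.382, 473.69, 249.994] pointing down, gripper open.
Joint ranges: [-2.94, 2.94], [-0.97, 2.17], [0.19, 2.56], [-1.23, 4.37], [0.02, 3.11], [-2.88, 2.88]. Speed limits (rad/s): [2.39, 2.39, 3.01, 3.14, 3.14, 3.14].

INTERFACE

Orientations are given as a unit quaternion [w, x, y, z].
In Python, from rig import * gives the robot as it stands. The module is installed in compiled form; this text tells all that it offers.
- The arm moves only by the shell command python3 -m crank 'ROWS' [FORCE]. ROWS is a JSON object of lists of equal length, an entry for each row: "dp": the shift along the world's x, y, z in cm, a list of three; "delta_rot": the turn, a rotation vector about the world's x, y, z in degrees, a list of three; "claw": the closure in counts, from 0 (fully open) to 255 (shut). A call has 1 to 10 rows; each row shifts and turns the commanded pose from where the row before left it; what a row does not reach is not made up. A row lasts 1/10 s, in which the tool goes at most 50 mm and 8.59 degrees, less where a joint would pass 70% of its speed; a pose out of reach is approached as far as the arm can. A call is refused whole if a number of a shift passes 5 or a number of a turn 8.59, either way. A call with a gripper value outside its range is refused whole. The fingers move at their own pace and stop on an object; FORCE is the grip in N (left out, the last holds). Time passes only in rows, so rows that do not move let the fingers close. It gives the time, the measured TCP pose, the force and the opening at its end, in the units of the state.
- sense(): the state, without advancing time (a new reading comes with each control period).
- capture(name): name is "scene" or "top" or "wrist"; returns (picture, depth): 384x512x3 uint8, red, green, blue; 384x512 float32, mm along the optical axis (not along the pixel's ray), 0 where there is no reading.
- camera_model(name): a dict with "fx", "fy", "cx", "cy" (pixels), "dist_coeffs" ([k1, k2, p1, p2, k3] as OpenCV has them; the pictures are not rectified), "cam_to_world" (4x4, takes a point from camera to world coordinates); the wrist camera has in their place "T_tool_cam" (4x4, takes a point from camera to tool coordinates, whose origin is the TCP and whose axes are the flange's). Camera axes: x right, y up, looking along -z (the intrinsics and any distortion apply to the point x, -y, -z); pixel columns grow to the right and rows downward; lengths in mm; the calibration is good to about 2 mm. A picture is of the moment at which its call begins: read the wrist's pose just before it. camera_model takes no time and is no camera call.
- finish_job(): hands the job in, once; it reports no verdict.
Trained networks look in the newest picture that a camera, given by its name, has taken for a name from the list of things; names that differ only in an ending like _2 or _b are one class to them, and where a whole thing is asked for, a point or a joint stands for the part that bears it (a point fixed in the world has none). Each returns a list of dicts, best first, with "p" (0 to 1); they miss things now and then, are a little off and sometimes report something else, mostly with a low value. They report only what shows in the picture. A call takes as long as a camera call.
- boxes_of(camera, target): "centre" ([column, row] in pixels, amid what is visible of it).
- masks_of(camera, target): "region" (384x512 bool, what is visible of it) and "centre" ([column, row] in pixels, amid what is visible of it).
- pinpoint(camera, target): "centre" ([column, row] in pixels: a listed point, or the origin of a listed thing).
The state is a dict: "time_s": time; "joints": joint angles; "dq": joint speeds; "tau": joint torques, N m; "eef_pos": TCP position; "ee_rot": TCP orientation; "force": force on the tool from outside, world axes, zero at the start; "wrist_torque": the same for the moment, N m; "grip_width": opening from 0.0 (shut) to 1.0 (fully open).
Only numpy, scipy, OpenCV 4.12 (cv2) and the standard library are available. Lean on these libraries where they do the work, as an engineer would, in place of code of your own. Each camera call takes 0.05 s, during which the arm holds its last target.

TASK

The little foldable washer standing on the big machine is unplugged for service: first prove its drive dead by twisting the start knob on its front pod clockwise all the way to its stop and letting go so that it springs back. Then pick the pulsator up from the dark worktop by its hexagonal boss, turn it until its splines mesh with the spindle in the middle of the tub, and slide it home on the shoulder without forcing it. Finish still gripping the boss and pressing the pulsator fully down against the spring seal, so that a colleague can push in the retaining clip; leave the soap bottle, tape roll and screwdriver where they are.

Things in the scene. Friction and masses are not known exactly. Their poses are not given: they have to be found in the camera images.
- mini_washer: small foldable washer, light grey round base, low teal folded tub, fixed on the big machine's lid; origin centre of underside, z up, -x towards its control pod. Grey tub rim: top 88 mm up, 252 mm outside (lugs at +y and -y reach 140 mm from the axis), clear radius inside 108 mm; tub floor 46 mm up. Pod: grey block 90 mm along x, 104 mm wide, top 52 mm up, centred 159 mm from the axis
- start_knob (a joint): spring-return start knob on top of the pod, vertical axis: 0 at rest, grows clockwise seen from above, stop at 1.05 rad; the spring resists with 0.04 Nm at rest, 0.17 Nm at the stop, and turns it back to 0 when let go
- knob_grip (a point): point on the knob's axis where the tool centre grips it, 79 mm above the washer's origin, 168 mm along its -x. Black bar grip: 12 mm thick, 40 mm long, from 56 to 83 mm above the washer's origin, over a disc of 44 mm diameter. At rest the bar lies 30 degrees counter-clockwise (from above) of the washer's x axis, at the stop 30 degrees clockwise of it
- spindle (a joint): angle of the steel spindle about the washer's z axis (rad, grows counter-clockwise from above). Six straight splines, one every 60 degrees; at 0 one points along the washer's +x. Stiff drive: it takes 0.3 Nm to turn it
- spindle_top (a point): point on the spindle axis level with the top of its splines, 73 mm above the washer's origin, 20 mm above the shoulder. Splines: 31 mm over the tips, 5.5 mm wide, bevelled tops; a blunt cone (19 mm wide at its foot) stands 7 mm above them
- seat (a point): centre of the aluminium shoulder (35 mm diameter) round the foot of the spindle, 53 mm above the washer's origin; the pulsator is home when the underside of its hub lies on it, that is its origin at this point
- seal (a joint): black ring, 62 mm in diameter, round the shoulder, a spring-loaded seal: 0 when free (its top 6 mm above the shoulder), 0.006 m when the pulsator is home; it pushes up with 3 N at first and 11 N at home, more than the pulsator's weight, so the pulsator must be kept pressed
- pulsator: blue wash plate, 124 mm in diameter, 68 mm high with its boss, 0.15 to 0.3 kg, lying on the dark worktop (z = -0.006). Origin centre of underside, z up. Six low fins (22 mm high), one every 60 degrees, the first along its +x. The hub is open below, bore 29 mm deep, with an internal tooth under each fin, 2 to 22 mm above the underside
- boss_grip (a point): point on the pulsator's axis 52 mm above its underside, where the tool centre should grip the grey hexagonal boss (34 mm across flats, 33 to 68 mm high; corners over the fins, flats facing 30, 90 and 150 degrees from the pulsator's +x). It meshes when the fins point 30 degrees (modulo 60) away from the spindle's splines, within 6 degrees; else it stops 18 mm above home
- soap_bottle: pump bottle of hand soap, 75 x 48 mm, 187 mm high, upright on the dark worktop; origin at its underside; leave it
- masking_tape: roll of masking tape lying flat beside the little washer, 98 mm in diameter, 25 mm high; origin at its underside; leave it
- screwdriver: small red screwdriver lying on the dark worktop, 180 mm long; origin at its underside; leave it

How it is judged:
By the outcome, as a careful person would: the job done as asked, in the order asked, and still so for the second after the job is handed in, while the arm keeps its last pose, push and grip.
It also fails if it takes over 58 s, if anything falls off the work surface, if the arm or the gripper's body presses on something with over 40 N, if the wrist force passes 120 N, or if a joint passes its speed limit or range.

## Working session

There is one attempt and no reset: what is moved stays moved. The work goes in short steps, Python scripts to look and compute and a shell command to move; the robot and the scene stay as the last step left them, time stands still between calls to the robot, and variables do not carry over. Pictures are saved under pics/ and viewed, and the job is handed in when it is done.

```bash
mkdir -p pics; python3 - <<'E'
from rig import *
import cv2,numpy as np
print(sense())
for n in ("scene","top","wrist"):
    p,d=capture(n); cv2.imwrite(f"pics/{n}0.png",p[:,:,::-1]); np.save(f"{n}_d.npy",d); np.save(f"{n}_p.npy",p)
    print(n,camera_model(n))
    for t in ("mini_washer","knob_grip","spindle_top","seat","pulsator","boss_grip","soap_bottle","masking_tape","screwdriver"):
        if n!="wrist" : 
            r=pinpoint(n,t); print(t,[(np.round(x["centre"],1),round(x["p"],2)) for x in r[:2]])
E
```

```text
{'time_s': 0.0, 'joints': array([ 9.01580608e-01,  3.13456593e-01,  1.49845525e+00, -3.67351632e-06,
        1.33101539e+00, -2.23396119e-01]), 'dq': array([-3.70622129e-04, -6.71374301e-04, -9.92511261e-05,  7.67785968e-04,
        1.07588069e-03, -7.67136568e-04]), 'tau': array([ 3.60696977e-04, -4.12265933e+01, -2.59744227e+01, -1.62246470e-04,
        4.15599294e-03, -1.31421214e-05]), 'eef_pos': array([226.23380589, 473.48475952, 249.42485571]), 'ee_rot': array([-2.86416806e-04,  2.21067886e-01,  9.75258194e-01, -6.02696261e-04]), 'force': array([-0.16210824,  0.59607738,  0.60179312]), 'wrist_torque': array([-0.0018431 ,  0.02910607,  0.01919722]), 'grip_width': 0.9992407695161688}
scene {'fx': 385.4449221873154, 'fy': 385.4449221873154, 'cx': 253.79372378972874, 'cy': 186.7635581485556, 'dist_coeffs': array([-0.09219868,  0.        ,  0.        ,  0.        ,  0.        ]), 'cam_to_world': array([[ 7.95467724e-01,  4.35847046e-01, -4.21032603e-01,
         1.70208875e+02],
       [-6.05647740e-01,  5.48241130e-01, -5.76734322e-01,
        -7.88428402e+02],
       [-2.05405606e
[... 1413 characters left out ...]
. , 222.4]), 0.65)]
soap_bottle [(array([272.9, 157.9]), 0.65)]
masking_tape [(array([246.4, 168.1]), 0.61)]
screwdriver [(array([348.7, 214.2]), 0.63)]
wrist {'fx': 295.5358478636603, 'fy': 295.5358478636603, 'cx': 253.62087105539916, 'cy': 189.8274524603036, 'dist_coeffs': array([-0.0355696,  0.       ,  0.       ,  0.       ,  0.       ]), 'T_tool_cam': array([[-5.27996509e-06,  9.60030513e-01,  2.79895363e-01,
         7.13844680e+01],
       [ 9.99999989e-01,  4.67222077e-05, -1.41391339e-04,
         9.53970034e-02],
       [-1.48817329e-04,  2.79895359e-01, -9.60030503e-01,
        -1.23271051e+02],
       [ 0.00000000e+00,  0.00000000e+00,  0.00000000e+00,
         1.00000000e+00]])}
```

View pictures.

View pics/scene0.png

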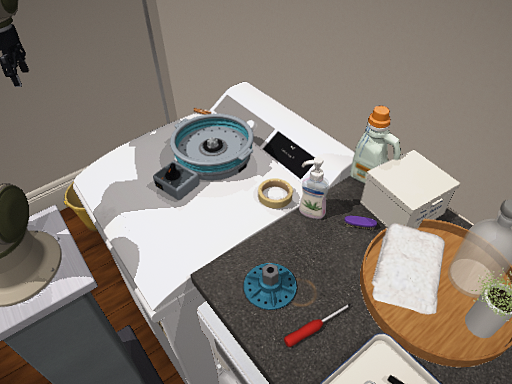

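View pics/top0.png

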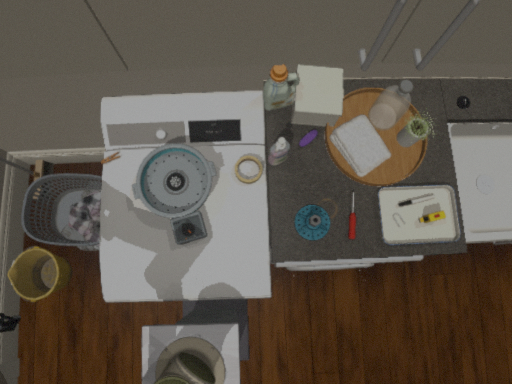

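View pics/wrist0.png

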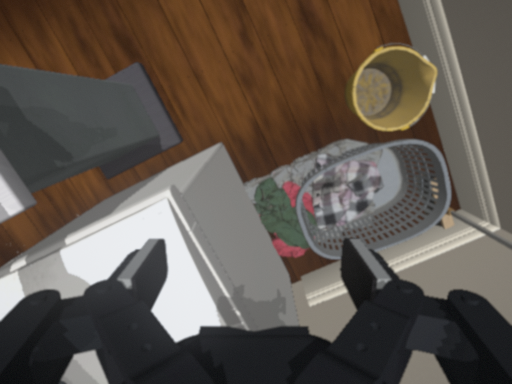

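```bash
cat > h.py <<'E'
import numpy as np, cv2
from scipy.spatial.transform import Rotation as R
from rig import *
def pix2world(n,uv,depth=None,z=None,T=None):
    m=camera_model(n); K=np.array([[m['fx'],0,m['cx']],[0,m['fy'],m['cy']],[0,0,1.]])
    if T is None: T=m['cam_to_world']
    uv=np.atleast_2d(np.asarray(uv,float))
    q=cv2.undistortPoints(uv.reshape(-1,1,2),K,m['dist_coeffs']).reshape(-1,2)
    ray=np.c_[q[:,0],-q[:,1],-np.ones(len(q))]
    if depth is not None: return (ray*np.asarray(depth).reshape(-1,1))@T[:3,:3].T+T[:3,3]
    w=ray@T[:3,:3].T; s=(z-T[2,3])/w[:,2]
    return T[:3,3]+w*s[:,None]
def wristT():
    s=sense(); w=s['ee_rot']; A=np.eye(4); A[:3,:3]=R.from_quat([w[1],w[2],w[3],w[0]]).as_matrix(); A[:3,3]=s['eef_pos']
    return A@camera_model('wrist')['T_tool_cam'], s
def cloud(n,d,T=None):
    v,u=np.nonzero(d>0); return pix2world(n,np.c_[u,v],depth=d[v,u],T=T),u,v
E
python3 - <<'E'
from h import *
d=np.load('top_d.npy')
for t,uv,z in [("washer",(177.2,184.8),0),("knob",(189.8,231.3),79),("sptop",(173,178.6),73),("seat",(174.7,179.7),53),("puls",(312.1,222.6),-6),("boss",(316,222.4),46),("tape",(246.4,168.1),0),("soap",(272.9,157.9),0),("screw",(348.7,214.2),-6)]:
    print(t,pix2world("top",uv,z=z).round(1),d[int(uv[1]),int(uv[0])])
for t,uv,z in [("washer",(213.5,157.6),0),("knob",(168.4,167.4),79),("sptop",(213,141.9),73),("seat",(211.6,145.1),53),("puls",(268.6,287.7),-6),("screw",(317.8,327),-6)]:
    print(t,pix2world("scene",uv,z=z).round(1))
E
```

```text
washer [[621.  41.   0.]] 1193.9102
knob [[448.7 -16.5  79. ]] 1149.1226
sptop [[625.9  40.4  73. ]] 1184.3259
seat [[626.8  38.9  53. ]] 1186.156
puls [[ 471.5 -424.9   -6. ]] 1174.6635
boss [[ 466.1 -429.    46. ]] 1173.7158
tape [[ 672.8 -204.3    0. ]] 1275.2048
soap [[ 707.1 -300.     0. ]] 1220.4912
screw [[ 495.7 -555.5   -6. ]] 1253.2745
washer [[620.9  40.1   0. ]]
knob [[4.539e+02 2.000e-01 7.900e+01]]
sptop [[617.6  25.4  73. ]]
seat [[618.1  37.6  53. ]]
puls [[ 469.  -425.8   -6. ]]
screw [[ 491.5 -566.6   -6. ]]
```

```bash
python3 -m crank '{"dp":[[2,-4,0],[2,-4,0],[2,-4,0],[2,-4,0],[2,-4,0],[2,-4,0],[2,-4,0],[2,-4,0],[2,-4,0],[2,-4,0]],"delta_rot":[[0,0,7],[0,0,7],[0,0,7],[0,0,7],[0,0,7],[0,0,7],[0,0,7],[0,0,7],[0,0,7],[0,0,7]],"claw":[0,0,0,0,0,0,0,0,0,0]}'; python3 -m crank '{"dp":[[2,-3,0],[2,-3,0],[0,0,0],[0,0,0]],"delta_rot":[[0,0,0],[0,0,0],[0,0,0],[0,0,0]],"claw":[0,0,0,0]}'
python3 - <<'E'
from h import *
T,s=wristT(); p,d=capture("wrist"); np.savez("w1.npz",p=p,d=d,T=T); cv2.imwrite("pics/w1.png",p[:,:,::-1])
print(s['time_s'],s['eef_pos'],s['ee_rot'],s['joints'])
for t,z in (("knob_grip",79),("spindle_top",73),("seat",53),("mini_washer",0)):
    for r in pinpoint("wrist",t)[:2]: print(t,np.round(r["centre"],1),round(r["p"],2),pix2world("wrist",r["centre"],z=z,T=T).round(1))
E
```

```text
time_s: 2.05
eef_pos: [422.8, 81.4, 250.3]
ee_rot: [0.0, -0.367, 0.93, -0.0]
force: [1.9, 0.4, 0.0]
grip_width: 0.999
time_s: 2.45
eef_pos: [462.2, 22.9, 249.8]
ee_rot: [-0.0, -0.365, 0.931, 0.0]
force: [0.1, 0.2, -0.4]
grip_width: 0.997
2.45 [462.19836315  22.89819488 249.80154337] [-2.40921296e-04 -3.64606376e-01  9.31161678e-01  2.49112997e-04] [-2.04618951e-01  1.75673302e-01  1.67434443e+00  1.60333391e-04
  1.29225067e+00 -2.52187955e+00]
knob_grip [232.4 154.2] 0.9 [[459.8  -7.8  79. ]]
spindle_top [170.4 281. ] 0.96 [[621.6  38.2  73. ]]
seat [172.7 271.4] 0.84 [[622.9  36.1  53. ]]
mini_washer [182.4 252.1] 0.85 [[624.5  37.1   0. ]]
```

View pics/w1.png

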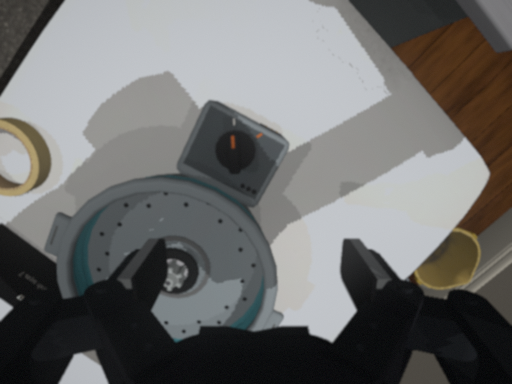

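```bash
python3 - <<'E'
from h import *
from scipy.optimize import least_squares
f=np.load("w1.npz"); P,u,v=cloud("wrist",f['d'],f['T'])
m=(np.hypot(P[:,0]-622,P[:,1]-38)>105)&(np.hypot(P[:,0]-622,P[:,1]-38)<130)&(P[:,2]>82)&(P[:,2]<94)
Q=P[m]; print(len(Q),np.median(Q[:,2]))
# outer edge/inner edge mid radius 117
r=least_squares(lambda x:np.hypot(Q[:,0]-x[0],Q[:,1]-x[1])-x[2],[622,38,117],loss='soft_l1'); print(r.x)
k=(np.hypot(P[:,0]-460,P[:,1]+8)<26)&(P[:,2]>66)&(P[:,2]<95); B=P[k]; c=B.mean(0); w,V=np.linalg.eigh(np.cov(B[:,:2].T)); print("bar",len(B),c,np.sqrt(w*12),np.degrees(np.arctan2(V[1,1],V[0,1])), np.median(B[:,2]))
pod=(np.hypot(P[:,0]-460,P[:,1]+8)<75)&(P[:,2]>47)&(P[:,2]<57)&(np.hypot(P[:,0]-622,P[:,1]-38)>128)
rect=cv2.minAreaRect(P[pod][:,:2].astype(np.float32)); print("pod",rect)
s=(np.hypot(P[:,0]-622,P[:,1]-38)<14)&(P[:,2]>60); print("sp",P[s].mean(0),P[s][:,2].max(),s.sum())
img=f['p'][:,:,::-1]
cv2.imwrite("pics/w1c.png",np.hstack([cv2.resize(img[120:190,195:275],(400,350),interpolation=2),cv2.resize(img[240:310,130:210],(400,350),interpolation=2)]))
E
```

```text
5846 86.85184024834189
[618.54139493  35.06836279 116.84553779]
bar 507 [457.43164403  -7.96737101  81.62984722] [12.24254034 39.68654384] -135.28983662283753 82.37149564567142
pod ((466.1434326171875, -5.675010681152344), (85.54229736328125, 101.74847412109375), 15.373517036437988)
sp [616.97658525  39.44458539  73.32801193] 81.1124590638862 278
```

View pics/w1c.png

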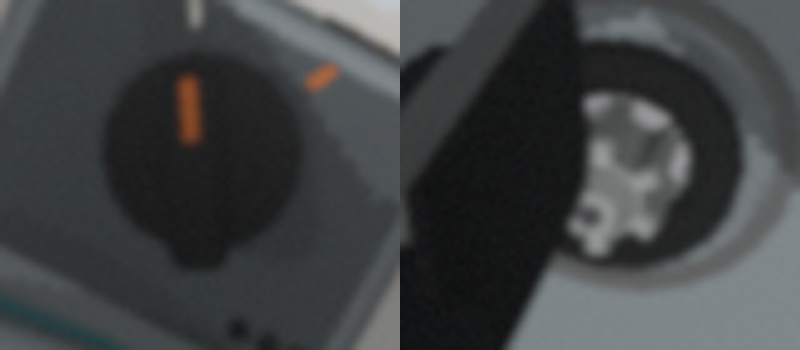

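```bash
python3 -m crank '{"dp":[[-0.25,-1.6,0],[-0.2,-1.5,-2],[0,0,-4],[0,0,-4],[0,0,-2],[0,0,0],[0,0,0]],"delta_rot":[[0,0,2.2],[0,0,0],[0,0,0],[0,0,0],[0,0,0],[0,0,0],[0,0,0]],"claw":[60,100,100,100,100,100,100]}' 30
python3 - <<'E'
from h import *
T,s=wristT(); p,d=capture("wrist"); np.savez("w2.npz",p=p,d=d,T=T); cv2.imwrite("pics/w2.png",p[:,:,::-1])
print(s['time_s'],s['eef_pos'],s['grip_width'])
for t,z in (("knob_grip",79),("spindle_top",73)):
    for r in pinpoint("wrist",t)[:2]: print(t,np.round(r["centre"],1),round(r["p"],2),pix2world("wrist",r["centre"],z=z,T=T).round(1))
P,u,v=cloud("wrist",d,T)
k=(np.hypot(P[:,0]-458,P[:,1]+8)<26)&(P[:,2]>66)&(P[:,2]<95); B=P[k]; c=B.mean(0); w,V=np.linalg.eigh(np.cov(B[:,:2].T)); print("bar",len(B),c,np.sqrt(w*12),np.degrees(np.arctan2(V[1,1],V[0,1])), np.median(B[:,2]))
E
```

```text
time_s: 3.4
eef_pos: [458.1, -7.6, 130.9]
ee_rot: [0.0, -0.383, 0.924, -0.0]
force: [-1.1, -0.5, 0.9]
grip_width: 0.605
3.4 [458.12069993  -7.62022516 130.8907684 ] 0.6051856606002163
knob_grip [252.3 223.6] 0.92 [[460.3  -6.2  79. ]]
spindle_top [252.  222.9] 0.74 [[461.9  -5.   73. ]]
bar 1200 [456.50794424  -9.34882151  81.55292359] [11.68108328 41.31678055] -135.04233664416992 82.43568851023186
```

View pics/w2.png

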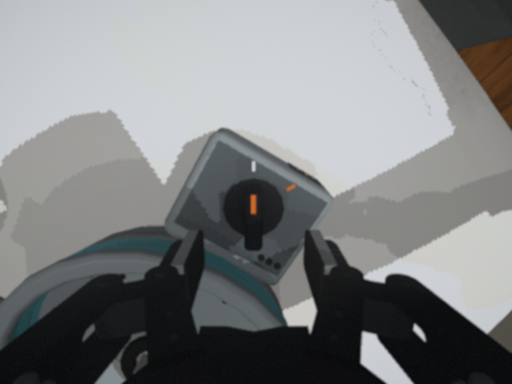

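```bash
python3 -m crank '{"dp":[[0,0,-2.5],[0,0,-2.6],[0,0,0],[0,0,0],[0,0,0],[0,0,0],[0,0,0],[0,0,0]],"delta_rot":[[0,0,0],[0,0,0],[0,0,0],[0,0,0],[0,0,0],[0,0,0],[0,0,0],[0,0,0]],"claw":[100,100,100,255,255,255,255,255]}' 40
python3 -c "
from h import *
print(sense())"
```

```text
time_s: 4.35
eef_pos: [458.4, -8.0, 80.4]
ee_rot: [0.001, -0.383, 0.924, -0.001]
force: [-1.0, 0.5, 6.8]
grip_width: 0.13
{'time_s': 4.35, 'joints': array([-2.73903129e-01,  3.92962805e-01,  1.89175147e+00,  8.91232827e-05,
        8.54577269e-01, -2.63068448e+00]), 'dq': array([ 0.00111187, -0.00072268,  0.00049483,  0.00028551,  0.00040798,
        0.00012274]), 'tau': array([ -0.20074152, -35.21803737, -17.97766685,  -0.0691711 ,
        -0.39813719,  -0.04091982]), 'eef_pos': array([458.43495086,  -7.98431201,  80.38776636]), 'ee_rot': array([ 9.24856613e-04, -3.82927267e-01,  9.23777778e-01, -6.85239073e-04]), 'force': array([-0.98974458,  0.50898554,  6.75336988]), 'wrist_torque': array([ 0.15862178,  0.24428408, -0.04106641]), 'grip_width': 0.12965015280004175}
```

```bash
python3 -m crank '{"dp":[[0,0,0],[0,0,0],[0,0,0],[0,0,0],[0,0,0],[0,0,0],[0,0,0],[0,0,0]],"delta_rot":[[0,0,-7],[0,0,-7],[0,0,-7],[0,0,-7],[0,0,-7],[0,0,-7],[0,0,-7],[0,0,-7]],"claw":[255,255,255,255,255,255,255,255]}'
python3 -c "
from h import *
print(sense())"
python3 -m crank '{"dp":[[0,0,0],[0,0,0],[0,0,0],[0,0,0]],"delta_rot":[[0,0,-3],[0,0,-3],[0,0,0],[0,0,0]],"claw":[255,255,255,255]}'
python3 -c "
from h import *
print(sense())"
```

```text
time_s: 5.15
eef_pos: [458.2, -7.3, 80.4]
ee_rot: [0.001, 0.098, 0.995, 0.0]
force: [-1.6, 7.0, 8.7]
grip_width: 0.131
{'time_s': 5.15, 'joints': array([-2.73062936e-01,  3.92718338e-01,  1.89207065e+00,  1.40481723e-03,
        8.55314995e-01, -1.64863013e+00]), 'dq': array([ 2.17280282e-03,  1.97421323e-03,  1.20210702e-04,  3.62472758e-03,
       -8.86663244e-04,  1.21145470e+00]), 'tau': array([ -3.10451612, -34.6444881 , -18.49121332,  -0.94543409,
        -0.86142914,  -1.44204866]), 'eef_pos': array([458.20357171,  -7.28849463,  80.4080697 ]), 'ee_rot': array([8.25505732e-04, 9.79177461e-02, 9.95194091e-01, 3.92437879e-04]), 'force': array([-1.57554547,  7.01740055,  8.67317076]), 'wrist_torque': array([1.05232625, 0.30350511, 0.17909698]), 'grip_width': 0.13085592647069727}
time_s: 5.55
eef_pos: [458.2, -7.2, 80.4]
ee_rot: [0.001, 0.147, 0.989, 0.0]
force: [-1.9, 7.2, 8.8]
grip_width: 0.129
{'time_s': 5.55, 'joints': array([-2.72790706e-01,  3.92763156e-01,  1.89205953e+00,  1.07966792e-03,
        8.55351553e-01, -1.54970737e+00]), 'dq': array([ 0.00116261, -0.00044825, -0.00100472,  0.00061688,  0.00079571,
       -0.00266935]), 'tau': array([ -3.64822   , -34.67454672, -18.44427109,  -0.66854183,
        -0.82168691,   0.68533832]), 'eef_pos': array([458.18194475,  -7.21744512,  80.39120279]), 'ee_rot': array([7.54777225e-04, 1.46761575e-01, 9.89171558e-01, 3.15474721e-04]), 'force': array([-1.86766395,  7.17298419,  8.82290178]), 'wrist_torque': array([1.06398374, 0.30145714, 0.64125589]), 'grip_width': 0.1286096884081104}
```

```bash
python3 -m crank '{"dp":[[0,0,0],[0,0,0],[0,0,0],[0,0,0],[0,0,0],[0,0,0],[0,0,0]],"delta_rot":[[0,0,-2],[0,0,0],[0,0,0],[0,0,0],[0,0,0],[0,0,0],[0,0,0]],"claw":[255,255,0,0,0,0,0]}'
python3 -m crank '{"dp":[[0,0,2],[0,0,5],[0,0,5],[0,0,5],[0,0,0]],"delta_rot":[[0,0,0],[0,0,0],[0,0,0],[0,0,0],[0,0,0]],"claw":[0,0,0,0,0]}'
python3 - <<'E'
from h import *
T,s=wristT(); p,d=capture("wrist"); np.savez("w3.npz",p=p,d=d,T=T); cv2.imwrite("pics/w3.png",p[:,:,::-1])
print(s['time_s'],s['eef_pos'],s['joints'],s['force'],s['wrist_torque'])
for t,z in (("knob_grip",79),("spindle_top",73)):
    for r in pinpoint("wrist",t)[:2]: print(t,np.round(r["centre"],1),round(r["p"],2),pix2world("wrist",r["centre"],z=z,T=T).round(1))
P,u,v=cloud("wrist",d,T)
k=(np.hypot(P[:,0]-458,P[:,1]+8)<26)&(P[:,2]>66)&(P[:,2]<95); B=P[k]; c=B.mean(0); w,V=np.linalg.eigh(np.cov(B[:,:2].T)); print("bar",len(B),c,np.sqrt(w*12),np.degrees(np.arctan2(V[1,1],V[0,1])), np.median(B[:,2]))
E
```

```text
time_s: 6.25
eef_pos: [457.9, -8.0, 79.1]
ee_rot: [0.0, 0.165, 0.986, -0.0]
force: [-0.7, -1.2, 0.7]
grip_width: 0.962
time_s: 6.75
eef_pos: [459.8, -8.4, 255.2]
ee_rot: [0.006, 0.165, 0.986, -0.001]
force: [0.1, -0.5, -1.2]
grip_width: 0.999
6.75 [459.8236239   -8.40411484 255.17046342] [-2.73926993e-01  1.58340490e-01  1.68069300e+00 -8.82187496e-06
  1.29073134e+00 -1.51373096e+00] [ 0.07016486 -0.52000411 -1.18428674] [ 0.01982905 -0.01169798  0.03153858]
knob_grip [250.4 174. ] 0.63 [[459.7 -11.6  79. ]]
spindle_top [333.9 282.5] 0.78 [[619.9  38.7  73. ]]
bar 514 [456.9078535   -6.57522244  80.64981861] [12.57920093 38.88033763] -135.2783513063038 82.24568540209091
```

View pics/w3.png

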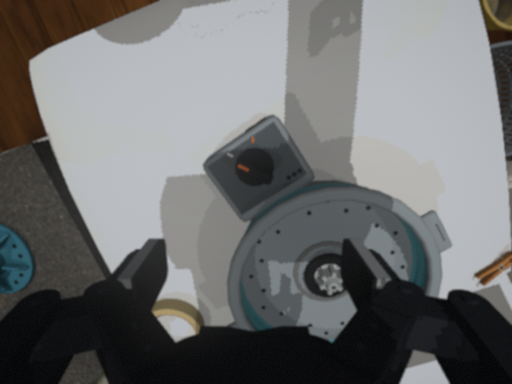

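```bash
python3 -m crank '{"dp":[[4,1.2,0],[4,1.2,0],[4,1.2,-2],[4,1.2,-3],[0,0,0],[0,0,0]],"delta_rot":[[0,0,0],[0,0,0],[0,0,0],[0,0,0],[0,0,0],[0,0,0]],"claw":[0,0,0,0,0,0]}'
python3 - <<'E'
from h import *
T,s=wristT(); p,d=capture("wrist"); np.savez("w4.npz",p=p,d=d,T=T); cv2.imwrite("pics/w4.png",p[:,:,::-1])
print(s['time_s'],s['eef_pos'],s['joints'],s['ee_rot'])
for t,z in (("spindle_top",73),("seat",53),("mini_washer",0)):
    for r in pinpoint("wrist",t)[:2]: print(t,np.round(r["centre"],1),round(r["p"],2),pix2world("wrist",r["centre"],z=z,T=T).round(1))
c=pinpoint("wrist","spindle_top")[0]["centre"]; x,y=int(c[0]),int(c[1])
cv2.imwrite("pics/w4c.png",cv2.resize(p[y-32:y+32,x-40:x+40,::-1],(800,640)[:2],interpolation=2)[:600])
E
```

```text
time_s: 7.5
eef_pos: [616.1, 40.0, 197.1]
ee_rot: [-0.002, 0.165, 0.986, -0.0]
force: [-0.3, 0.3, 0.3]
grip_width: 0.998
7.5 [616.05712934  39.98084235 197.14220779] [-1.24668446e-01  5.60135225e-01  1.26935365e+00 -1.10726456e-04
  1.31709075e+00 -1.36484021e+00] [-2.48925105e-03  1.64546013e-01  9.86366255e-01 -1.54828900e-04]
spindle_top [250.5 197. ] 0.62 [[621.5  35.2  73. ]]
seat [249.8 189.7] 0.61 [[620.3  34.7  53. ]]
mini_washer [249.5 180.1] 0.63 [[623.8  32.4   0. ]]
```

View pics/w4c.png

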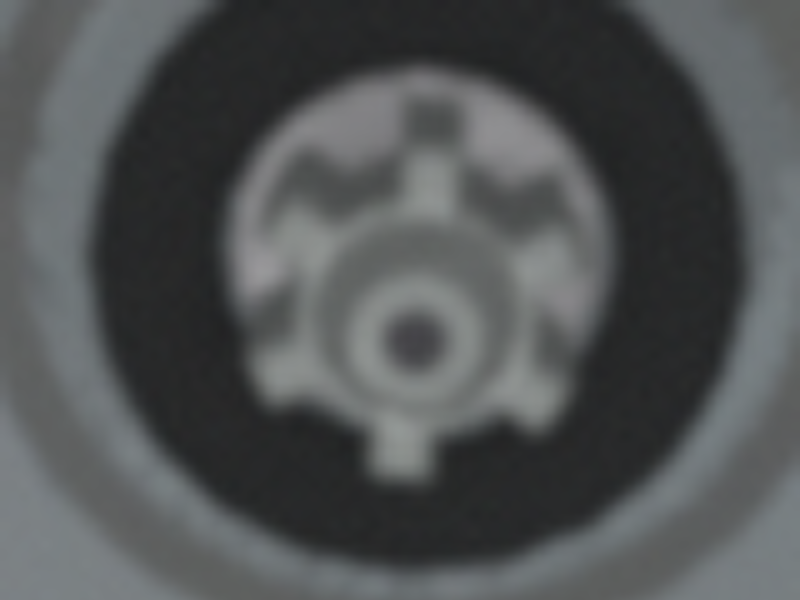

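View pics/w4.png

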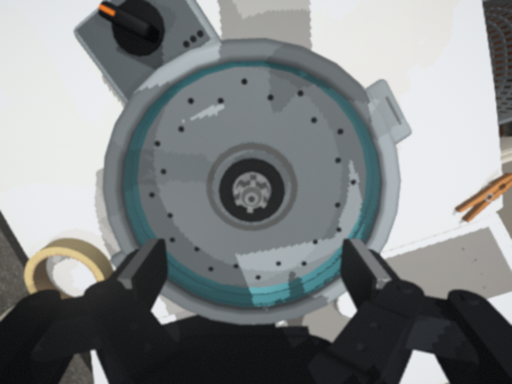

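```bash
python3 - <<'E'
from h import *
f=np.load("w4.npz"); T=f['T']
X=np.array([(433,155),(402,480),(268,397),(547,428),(293,232),(558,245)],float)
uv=np.array([210,165])+(X+.5)/10-.5
W=pix2world("wrist",uv,z=72,T=T)[:,:2]
(cx,cy)=W.mean(0); a=np.degrees(np.arctan2(W[:,1]-cy,W[:,0]-cx)); r=np.hypot(W[:,0]-cx,W[:,1]-cy)
print(cx,cy,a.round(1),r.round(1),(a%60).round(1))
# cone top
uv=np.array([210,165])+(np.array([[415,337]])+.5)/10-.5
print("cone top",pix2world("wrist",uv,z=80,T=T))
# shoulder circle, seal circle
for n,c,z in (("shoulder",(420,255),53),("sealouter",(420,250),59)):
    print(n,pix2world("wrist",np.array([[210,165]])+np.array([c])/10,z=z,T=T))
P,u,v=cloud("wrist",f['d'],T)
from scipy.optimize import least_squares
rr=np.hypot(P[:,0]-620,P[:,1]-37); m=(rr>100)&(rr<132)&(P[:,2]>84)&(P[:,2]<92); Q=P[m]
# outer boundary via angular bins of inner/outer
th=np.degrees(np.arctan2(Q[:,1]-37,Q[:,0]-620)).astype(int)//4
pts=np.array([[Q[th==t][np.argsort(rr[m][th==t])[2]][:2]] for t in np.unique(th) if (th==t).sum()>30])[:,0]
r=least_squares(lambda x:np.hypot(pts[:,0]-x[0],pts[:,1]-x[1])-x[2],[620,37,108],loss='soft_l1'); print("inner",len(pts),r.x,np.median(Q[:,2]))
r=least_squares(lambda x:np.hypot(Q[:,0]-x[0],Q[:,1]-x[1])-x[2],[620,37,117],loss='soft_l1'); print("all",r.x)
E
```

```text
622.0036760574129 35.73576192640654 [ 155.7  -24.2  -81.8   31.2 -146.9  101.5] [15.4 14.7 14.9 15.1 13.7 14.3] [35.7 35.8 38.2 31.2 33.1 41.5]
cone top [[620.69499048  36.10107242  80.        ]]
shoulder [[621.75803098  36.41252738  53.        ]]
sealouter [[619.67909586  37.16963895  59.        ]]
inner 81 [621.17592825  35.88314319 110.01975692] 86.87613431485815
all [620.19895677  36.9616675  116.57621817]
```

```bash
python3 -m crank '{"dp":[[-1,-3,3],[-1.3,-4.3,2],[-1.3,-4.3,0],[-1.3,-4.3,0],[-1.3,-4.3,0],[-1.3,-4.3,0],[-1.3,-4.3,0],[-1.3,-4.3,0],[-1.3,-4.3,0],[-1.3,-4.3,0]],"delta_rot":[[0,0,0],[0,0,0],[0,0,0],[0,0,0],[0,0,0],[0,0,0],[0,0,0],[0,0,0],[0,0,0],[0,0,0]],"claw":[0,0,0,0,0,0,0,0,0,0]}'
python3 -m crank '{"dp":[[-1.2,-3,-3],[-0.8,-2,-4],[0,0,0],[0,0,0]],"delta_rot":[[0,0,0],[0,0,0],[0,0,0],[0,0,0]],"claw":[0,0,0,0]}'
python3 - <<'E'
from h import *
T,s=wristT(); p,d=capture("wrist"); np.savez("w5.npz",p=p,d=d,T=T); cv2.imwrite("pics/w5.png",p[:,:,::-1])
print(s['time_s'],s['eef_pos'],s['joints'],s['ee_rot'])
for t,z in (("boss_grip",46),("pulsator",-6)):
    for r in pinpoint("wrist",t)[:2]: print(t,np.round(r["centre"],1),round(r["p"],2),pix2world("wrist",r["centre"],z=z,T=T).round(1))
E
```

```text
time_s: 8.75
eef_pos: [488.4, -378.8, 251.3]
ee_rot: [0.001, 0.165, 0.986, -0.001]
force: [0.8, 0.1, -0.2]
grip_width: 1.0
time_s: 9.15
eef_pos: [469.5, -427.1, 181.0]
ee_rot: [0.0, 0.165, 0.986, -0.0]
force: [0.6, 0.7, 0.8]
grip_width: 0.998
9.15 [ 469.5256313  -427.08577024  181.03384088] [-9.22459387e-01  6.09098809e-01  1.23176021e+00  2.32821184e-04
  1.30006026e+00 -2.16157400e+00] [ 3.21834645e-04  1.65112367e-01  9.86274698e-01 -1.49551347e-04]
pulsator [255.8 172.6] 0.69 [[ 470.3 -424.7   -6. ]]
```

View pics/w5.png

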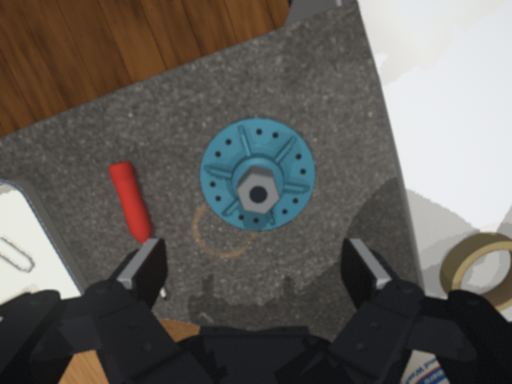

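```bash
python3 - <<'E'
from h import *
f=np.load("w5.npz"); p=f['p']
cv2.imwrite("pics/w5c.png",cv2.resize(p[112:236,193:323,::-1],(780,744),interpolation=2)[:600] if 0 else cv2.resize(p[115:235,195:320,::-1],(625,600),interpolation=2))
P,u,v=cloud("wrist",f['d'],f['T'])
m=(np.hypot(P[:,0]-469,P[:,1]+426)<30)&(P[:,2]>56)&(P[:,2]<70); print(m.sum(),P[m].mean(0)); 
rect=cv2.minAreaRect(P[m][:,:2].astype(np.float32)); print(rect)
c=P[m].mean(0)[:2]; r=np.hypot(*(P[m][:,:2]-c).T); a=np.degrees(np.arctan2(*(P[m][:,:2]-c).T[::-1]))
# best hexagon angle: min over phi of max width
for name,z0,z1 in (("top",56,70),):
    Q=P[m][:,:2]-c
    res=[(ph,[np.ptp(np.percentile(Q@[np.cos(np.radians(ph+k)),np.sin(np.radians(ph+k))],[2,98])) for k in (0,60,120)]) for ph in range(0,60,3)]
    for ph,w in res: print(ph,np.round(w,1),round(sum(w),1))
E
```

```text
1302 [ 472.42477869 -424.30696523   61.45626316]
((473.30999755859375, -424.5947570800781), (33.867610931396484, 38.48636245727539), 89.81529998779297)
0 [32.6 32.5 32.5] 97.5
3 [32.4 32.4 32.5] 97.2
6 [32.6 32.3 32.4] 97.3
9 [32.4 32.1 32.3] 96.8
12 [32.1 31.8 32.3] 96.2
15 [32.  31.9 32.2] 96.1
18 [31.9 31.9 32.3] 96.0
21 [31.7 31.8 32. ] 95.5
24 [31.8 31.7 32. ] 95.5
27 [32.  31.7 31.9] 95.5
30 [32.  31.8 32.1] 96.0
33 [32.  31.7 31.9] 95.6
36 [31.9 31.7 31.9] 95.5
39 [32.  31.8 32. ] 95.9
42 [32.2 31.9 32.1] 96.3
45 [32.3 32.1 32.2] 96.6
48 [32.3 32.2 32.5] 97.0
51 [32.4 32.3 32.6] 97.4
54 [32.4 32.2 32.6] 97.2
57 [32.3 32.4 32.7] 97.4
```

View pics/w5c.png

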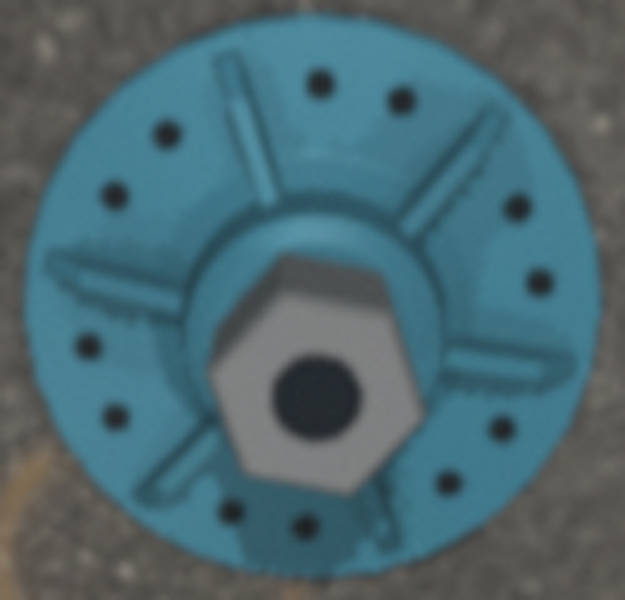

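```bash
python3 - <<'E'
from h import *
f=np.load("w5.npz"); T=f['T']
def ana(X,z):
    uv=np.array([195,115])+(np.array(X,float)+.5)/5-.5
    W=pix2world("wrist",uv,z=z,T=T)[:,:2]; c=W.mean(0); a=np.degrees(np.arctan2(W[:,1]-c[1],W[:,0]-c[0])); print(z,c,a.round(1),np.hypot(*(W-c).T).round(1)); 
    t=np.radians(6*a); print("mod60",np.degrees(np.arctan2(np.sin(t).mean(),np.cos(t).mean()))/6)
ana([(285,292),(387,308),(423,413),(350,493),(247,473),(212,370)],62)
ana([(227,58),(497,110),(572,365),(385,545),(145,495),(52,262)],10)
print(pix2world("wrist",np.array([[195,115]])+np.array([[317,397]])/5,z=62,T=T), pix2world("wrist",np.array([[195,115]])+np.array([[313,295]])/5,z=2,T=T))
E
```

```text
62 [ 472.99214932 -424.10340155] [ 178.3  122.9   59.6   -1.5  -58.8 -121.7] [18.5 18.9 18.6 19.2 19.  18.4]
mod60 -0.193042979179598
10 [ 471.6044974  -423.78953081] [ 179.4  119.6   59.2   -2.1  -60.7 -120.2] [53.9 54.8 54.9 53.8 53.5 54.1]
mod60 -0.8035468360409758
[[ 474.16315377 -424.19782162   62.        ]] [[ 470.54512419 -422.87935665    2.        ]]
```

```bash
python3 -m crank '{"dp":[[0.15,0.1,-3],[0.1,0.1,-3],[0.1,0.1,-2],[0,0,-3],[0,0,-2.3],[0,0,0],[0,0,0]],"delta_rot":[[0,0,6.2],[0,0,6.2],[0,0,6.1],[0,0,0],[0,0,0],[0,0,0],[0,0,0]],"claw":[40,40,40,40,40,40,40]}'
python3 - <<'E'
from h import *
T,s=wristT(); p,d=capture("wrist"); np.savez("w6.npz",p=p,d=d,T=T); cv2.imwrite("pics/w6.png",p[:,:,::-1])
print(s['time_s'],s['eef_pos'],s['joints'],s['ee_rot'],s['force'])
E
```

```text
time_s: 10.0
eef_pos: [474.0, -424.3, 48.7]
ee_rot: [0.001, 0.004, 1.0, -0.001]
force: [0.0, -0.3, 0.7]
grip_width: 0.841
10.0 [ 474.04784806 -424.3168652    48.68574031] [-9.13942421e-01  7.58134119e-01  1.34300275e+00  3.29822846e-05
  1.03814246e+00 -2.47739598e+00] [ 7.20875853e-04  3.67973142e-03  9.99992561e-01 -9.04660448e-04] [ 0.03187832 -0.32232049  0.74168285]
```

View pics/w6.png

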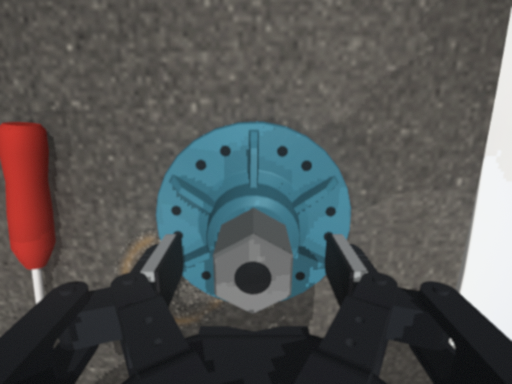

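```bash
python3 -m crank '{"dp":[[0,0,0],[0,0,0],[0,0,0],[0,0,0],[0,0,0],[0,0,0],[0,0,0]],"delta_rot":[[0,0,0],[0,0,0],[0,0,0],[0,0,0],[0,0,0],[0,0,0],[0,0,0]],"claw":[255,255,255,255,255,255,255]}' 60
python3 -c "
from h import *
s=sense();print(s['force'],s['wrist_torque'],s['joints'])"
```

```text
time_s: 10.75
eef_pos: [473.5, -424.6, 48.0]
ee_rot: [0.001, 0.004, 1.0, -0.001]
force: [-1.3, 1.2, 5.6]
grip_width: 0.389
[-1.34016521  1.21565143  5.61586325] [0.21574751 0.03567814 0.04550198] [-9.14971572e-01  7.58926421e-01  1.34360896e+00  7.83327046e-05
  1.03723074e+00 -2.47756367e+00]
```

```bash
python3 -m crank '{"dp":[[0,0,2],[0,0,4],[0,0,4],[0.3,1,4],[0.8,2.5,1],[1.2,4,0],[1.3,4.1,0],[1.3,4.1,0],[1.3,4.1,0],[1.3,4.1,0]],"delta_rot":[[0,0,0],[0,0,0],[0,0,0],[0,0,0],[0,0,0],[0,0,1.5],[0,0,1.5],[0,0,1.5],[0,0,1.5],[0,0,0.4]],"claw":[255,255,255,255,255,255,255,255,255,255]}'
python3 -m crank '{"dp":[[1.3,4.1,0],[1.3,4.1,0],[1.3,4.1,0],[1.3,4.1,0],[1.2,4.1,0],[0.6,2,0],[0,0,0],[0,0,0]],"delta_rot":[[0,0,0],[0,0,0],[0,0,0],[0,0,0],[0,0,0],[0,0,0],[0,0,0],[0,0,0]],"claw":[255,255,255,255,255,255,255,255]}'
python3 - <<'E'
from h import *
T,s=wristT(); p,d=capture("wrist"); np.savez("w7.npz",p=p,d=d,T=T); cv2.imwrite("pics/w7.png",p[:,:,::-1])
print(s)
E
```

```text
time_s: 11.75
eef_pos: [548.2, -183.4, 196.7]
ee_rot: [-0.0, -0.052, 0.999, 0.0]
force: [0.6, -0.3, -2.5]
grip_width: 0.382
time_s: 12.55
eef_pos: [617.9, 39.7, 196.5]
ee_rot: [-0.0, -0.052, 0.999, -0.0]
force: [0.0, -0.6, -1.2]
grip_width: 0.385
{'time_s': 12.55, 'joints': array([-1.24630403e-01,  5.62564343e-01,  1.26709652e+00, -3.95986143e-04,
        1.31267619e+00, -1.79945464e+00]), 'dq': array([-2.69733052e-02, -9.01498375e-03,  6.28499242e-03, -4.52859718e-05,
       -4.62007429e-04, -2.36580941e-03]), 'tau': array([ 1.77969497e+00, -5.31475425e+01, -2.66628921e+01,  9.50013706e-02,
        1.18460556e-02,  4.14162374e-02]), 'eef_pos': array([617.9152403 ,  39.70556782, 196.50743725]), 'ee_rot': array([-4.00046065e-04, -5.20410410e-02,  9.98644859e-01, -1.23030580e-04]), 'force': array([ 0.0282805 , -0.59368711, -1.23246061]), 'wrist_torque': array([-0.05565374,  0.03809348,  0.02486443]), 'grip_width': 0.38548794504581996}
```

View pics/w7.png

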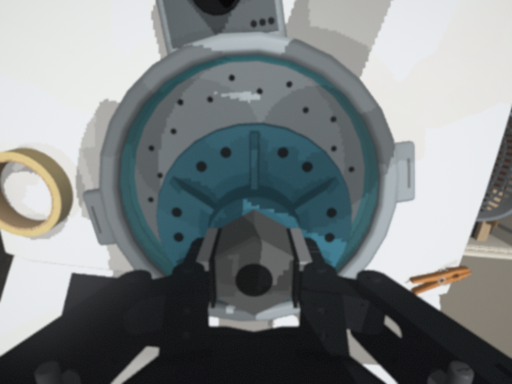

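```bash
python3 -m crank '{"dp":[[0.4,-0.4,0],[0,0,-2],[0,0,-2],[0,0,-1.5],[0,0,-0.5],[0,0,0],[0,0,0]],"delta_rot":[[0,0,0],[0,0,0],[0,0,0],[0,0,0],[0,0,0],[0,0,0],[0,0,0]],"claw":[255,255,255,255,255,255,255]}'
python3 - <<'E'
from h import *
T,s=wristT(); p,d=capture("wrist"); cv2.imwrite("pics/w8.png",p[:,:,::-1]); p,d=capture("scene");cv2.imwrite("pics/s8.png",cv2.resize(p[100:200,140:280,::-1],(770,550),interpolation=2))
print(s['time_s'],s['eef_pos'],s['force'],s['wrist_torque'],s['grip_width'])
E
```

```text
time_s: 13.3
eef_pos: [622.6, 35.3, 137.8]
ee_rot: [0.001, -0.051, 0.999, -0.0]
force: [-0.0, 0.1, -1.4]
grip_width: 0.387
13.3 [622.59665614  35.29037129 137.77260322] [-0.02919677  0.09691382 -1.42633167] [0.00516856 0.01766937 0.00536275] 0.3869400532346226
```

View pics/s8.png

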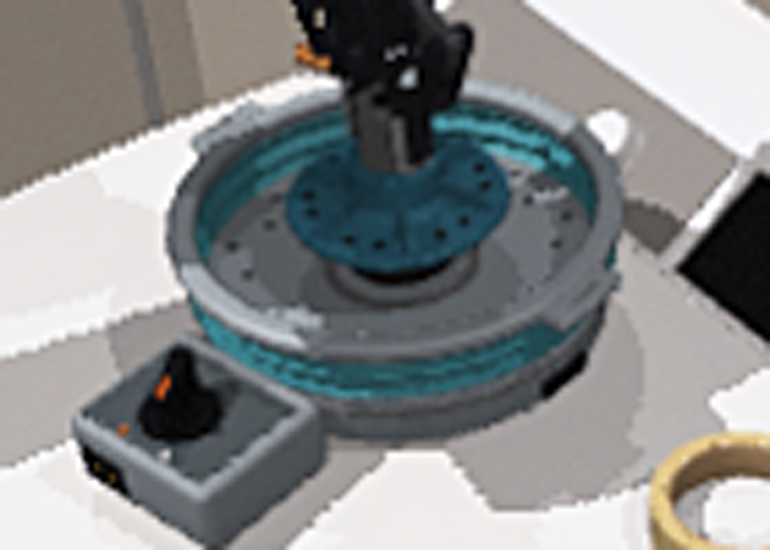

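View pics/w8.png

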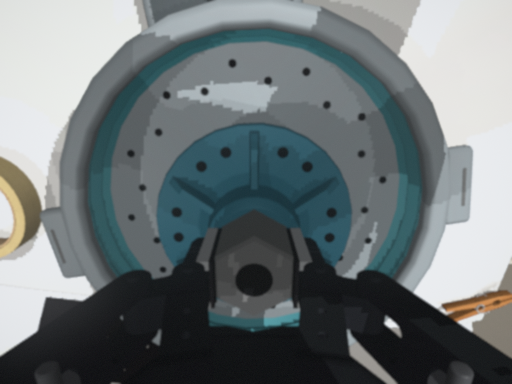

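```bash
python3 -m crank '{"dp":[[-0.07,0,-0.6],[0,0,-0.4],[0,0,-0.2],[0,0,-0.2],[0,0,0]],"delta_rot":[[0,0,0],[0,0,0],[0,0,0],[0,0,0],[0,0,0]],"claw":[255,255,255,255,255]}'
python3 -c "
from h import *
s=sense();print(s['eef_pos'],s['force'],s['wrist_torque'])"
```

```text
time_s: 13.9
eef_pos: [621.4, 35.8, 122.5]
ee_rot: [-0.0, -0.052, 0.999, 0.0]
force: [0.4, -0.6, -3.1]
grip_width: 0.388
[621.35036497  35.82075452 122.52215054] [ 0.42256557 -0.58358447 -3.08373285] [ 0.00966607 -0.0137102   0.0053016 ]
```

```bash
python3 -m crank '{"dp":[[0,0,-0.3],[0,0,-0.3],[0,0,-0.2],[0,0,-0.1]],"delta_rot":[[0,0,0],[0,0,0],[0,0,0],[0,0,0]],"claw":[255,255,255,255]}'
python3 -c "
from h import *
s=sense();print(s['eef_pos'],s['force'],s['wrist_torque'])"
```

```text
time_s: 14.3
eef_pos: [621.4, 35.8, 113.5]
ee_rot: [-0.0, -0.052, 0.999, 0.0]
force: [-0.1, -1.4, -1.8]
grip_width: 0.387
[621.3556003   35.77414226 113.51888376] [-0.06492191 -1.39805226 -1.80288732] [-0.01494487 -0.01923481  0.00808327]
```

```bash
python3 -m crank '{"dp":[[0,0,-0.2],[0,0,-0.2],[0,0,-0.1],[0,0,0]],"delta_rot":[[0,0,0],[0,0,0],[0,0,0],[0,0,0]],"claw":[255,255,255,255]}'
python3 -c "
from h import *
s=sense();print(s['eef_pos'],s['force'],s['wrist_torque'])"
python3 -m crank '{"dp":[[0,0,-0.1],[0,0,-0.1],[0,0,0],[0,0,0]],"delta_rot":[[0,0,0],[0,0,0],[0,0,0],[0,0,0]],"claw":[255,255,255,255]}'
python3 -c "
from h import *
s=sense();print(s['eef_pos'],s['force'],s['wrist_torque'])"
```

```text
time_s: 14.7
eef_pos: [621.6, 35.8, 109.4]
ee_rot: [0.0, -0.052, 0.999, -0.0]
force: [-2.4, -0.1, 5.7]
grip_width: 0.387
[621.55482662  35.82981493 109.39798169] [-2.35073791 -0.14671453  5.73869618] [-0.00446069  0.49931877  0.00901226]
time_s: 15.1
eef_pos: [621.6, 35.8, 107.8]
ee_rot: [0.0, -0.052, 0.999, -0.0]
force: [-3.4, 0.8, 7.4]
grip_width: 0.386
[621.58167558  35.8321961  107.8004566 ] [-3.35189463  0.80839014  7.43172374] [ 0.05120508  0.65638777 -0.03507734]
```

```bash
for i in 1 2 3; do python3 -m crank '{"dp":[[0,0,-0.05],[0,0,0]],"delta_rot":[[0,0,0],[0,0,0]],"claw":[255,255]}'
python3 -c "
from h import *
s=sense();print(s['eef_pos'],s['force'],s['wrist_torque'])"; done
```

```text
time_s: 15.3
eef_pos: [621.6, 35.8, 107.3]
ee_rot: [0.0, -0.052, 0.999, -0.0]
force: [-2.7, 0.6, 8.3]
grip_width: 0.389
[621.5896728   35.80939506 107.31689125] [-2.71338196  0.57525421  8.33826442] [-0.00580677  0.76472288 -0.00129016]
time_s: 15.5
eef_pos: [621.6, 35.8, 106.9]
ee_rot: [0.0, -0.052, 0.999, -0.0]
force: [-5.4, -0.9, 8.7]
grip_width: 0.386
[621.58647994  35.82892767 106.89787071] [-5.35778616 -0.87926544  8.67093264] [0.03963286 0.79522753 0.03912491]
time_s: 15.7
eef_pos: [621.6, 35.8, 106.6]
ee_rot: [0.0, -0.052, 0.999, -0.0]
force: [-4.7, 0.7, 9.1]
grip_width: 0.392
[621.62043853  35.84232309 106.63585118] [-4.74342746  0.70691952  9.07309122] [ 0.04082087  0.88654498 -0.08066954]
```

```bash
for i in 1 2 3; do python3 -m crank '{"dp":[[-0.02,0,-0.05],[0,0,0]],"delta_rot":[[0,0,0],[0,0,0]],"claw":[255,255]}' >/dev/null
python3 -c "
from h import *
s=sense();print(s['eef_pos'],s['force'],s['wrist_torque'],s['ee_rot'])"; done
```

```text
[621.61475374  35.82981456 106.52996452] [-4.34336043  0.34205986 12.18910706] [ 0.06678458  0.93071087 -0.05117006] [ 8.39026928e-04 -5.18144762e-02  9.98656362e-01 -1.63747454e-04]
[621.59061909  35.84167649 106.45547899] [-5.14993226  1.12983784 14.94514242] [0.1331098  1.01021562 0.02362062] [ 1.17135051e-03 -5.18160947e-02  9.98655932e-01 -2.23120756e-04]
[621.59066101  35.84511167 106.42153099] [-6.09276815  0.28216288 15.96727662] [ 0.10476358  1.1261603  -0.05702295] [ 1.52026099e-03 -5.18495477e-02  9.98653714e-01 -2.70794542e-04]
```

```bash
python3 -m crank '{"dp":[[-0.06,0,-0.05],[0,0,0],[0,0,0]],"delta_rot":[[0,0,0],[0,0,0],[0,0,0]],"claw":[255,255,255]}' >/dev/null
python3 - <<'E'
from h import *
s=sense();print(s['eef_pos'],s['force'],s['wrist_torque'],s['ee_rot'],s['time_s'])
T,s=wristT(); p,d=capture("wrist"); cv2.imwrite("pics/w9.png",p[:,:,::-1]); P,u,v=cloud("wrist",d,T)
r=np.hypot(P[:,0]-621.5,P[:,1]-36)
m=(r>45)&(r<61)&(P[:,2]<75); Q=P[m]; A=np.c_[Q[:,:2]-[621.5,36],np.ones(len(Q))]; k=np.abs(Q[:,2]-np.median(Q[:,2]))<2.5; print("plate",m.sum(),np.median(Q[:,2]),np.linalg.lstsq(A[k],Q[k,2],rcond=None)[0])
m=(r>112)&(r<122)&(P[:,2]>80)&(P[:,2]<95); print("rim",np.median(P[m][:,2]))
m=(r>70)&(r<100)&(P[:,2]>35)&(P[:,2]<55); print("floor",np.median(P[m][:,2]))
p,d=capture("scene");cv2.imwrite("pics/s9.png",cv2.resize(p[100:200,140:280,::-1],(770,550),interpolation=2));cv2.imwrite("pics/s9f.png",p[:,:,::-1])
f=np.load("w5.npz"); P,u,v=cloud("wrist",f['d'],f['T']); r=np.hypot(P[:,0]-472,P[:,1]+424); m=(r>45)&(r<60)&(P[:,2]<9); print("plate top above worktop",np.median(P[m][:,2])); m=(r>70)&(r<95)&(P[:,2]>-20); print("worktop",np.median(P[m][:,2]))
E
```

```text
[621.49539191  35.82821388 106.40642783] [-3.47739652  0.96916271 19.61330208] [ 0.15239225  0.89111205 -0.00396082] [ 2.37618774e-03 -5.17967812e-02  9.98654766e-01 -3.26100818e-04] 16.6
plate 9207 59.865316898873374 [4.98756876e-03 1.87077036e-04 5.99608216e+01]
rim 87.25439821380736
floor 45.4195065478667
plate top above worktop 1.4000571954688894
worktop -6.365780406415695
```

View pics/s9.png

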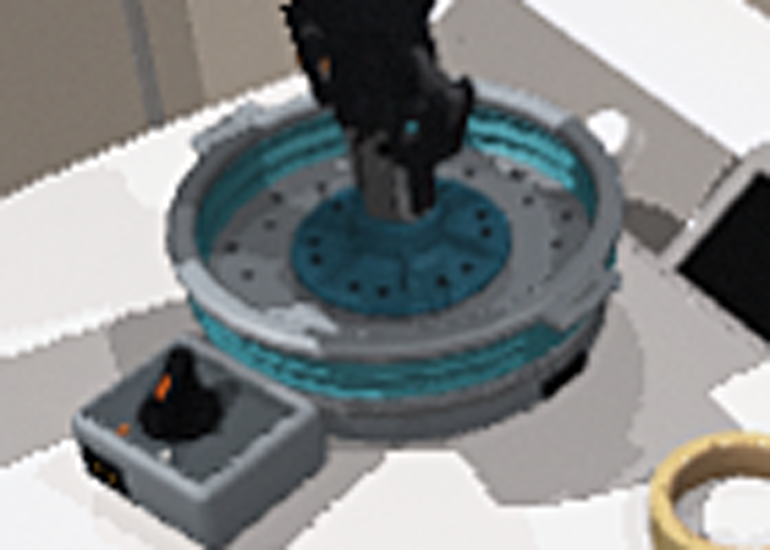

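View pics/w9.png

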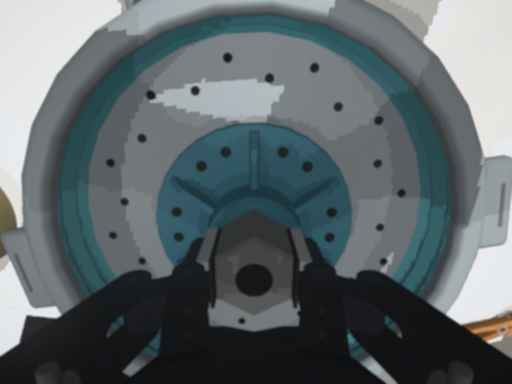

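```bash
python3 -m crank '{"dp":[[0,0,-0.02],[0,0,0],[0,0,0],[0,0,0],[0,0,0]],"delta_rot":[[0,0,0],[0,0,0],[0,0,0],[0,0,0],[0,0,0]],"claw":[255,255,255,255,255]}'
python3 -c "
from h import *
s=sense();print(s['eef_pos'],s['force'],s['wrist_torque']); print(finish_job())"
```

```text
time_s: 17.2
eef_pos: [621.5, 35.8, 106.4]
ee_rot: [0.002, -0.052, 0.999, -0.0]
force: [-4.6, 1.4, 20.5]
grip_width: 0.392
[621.50317985  35.82326124 106.40139605] [-4.57846155  1.41404819 20.50294341] [0.19734579 0.98469625 0.01763559]
the job is handed in; nothing more can be done
None
```

The job is done and handed in at 17.2 s, well inside the 58 s limit. I left the arm gripping the boss and pressing the pulsator down.

- **Knob:** I twisted it about 62–64° clockwise until the torque jumped from 0.18 to 0.64 Nm, which is the stop. After I let go, the bar measured at its rest angle again, 44.7° against 44.7° before.
- **Pulsator:** I picked it up by the boss and turned it about 6.4° to match the splines. It passed the depth where it would have stopped if not meshed, with no resistance. It met the seal, and the height then settled at a tool height of 106.4 mm as the force rose.
- **Last checks:** The push is a steady 20.5 N and the grip is holding. Corrected by the rim height, the pulsator's underside is about 53 mm up, which is home.
- **Small disagreements:** A side force of about 4.6 N remained. The plate measured about 0.3° of tilt, close to the camera's noise. The tool stopped 0.6 mm lower than I had calculated, within the 2 mm calibration.
- **Other items:** I never touched the soap bottle, tape roll or screwdriver. I did not re-measure their positions at the end.

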